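Push the strip home in the clamping jig and snap the toggle lever shut

TASK

The pine strip lies loose in the plywood clamping jig: without picking anything up, push it with the fingertips back against the jig's fence until its long edge sits flush along the fence. Then push the jig's red lever up and over its centre so that it snaps shut and clamps the strip there. Leave the other things on the bench where they are.

Things in the scene. Friction and masses are not known exactly. Their poses are not given: they have to be found in the camera images.
- jig: Plywood jig fixed on the bench. Origin: on the bench top under its middle; x towards the fence, away from the robot, y to the left along the fence. Base x -63 to 57, y -150 to 150, top at z 18 mm. Fence x 57 to 85, top z 43. Red lever at the right end (y -95) between steel cheeks (x -52 to -28, y -107 to -83, up to z 73). Left of it the front is open: room to push the strip at y 0 to 100.
- fence (a point): Middle of the fence's front face, at half the strip's height (jig frame 57, 0, 29 mm); axes as the jig's.
- strip_mid (a point): Centre of the loose pine strip, 55 (x) x 250 (y) x 22 mm (z), 0.1 to 0.2 kg, lying flat on the jig's base (top 40 mm above the bench), at first 13 to 22 mm off the fence and up to 0.045 rad askew. x across the strip, y along it. Home: long edge flush on the fence, centre 27.5 mm in front of point fence, x axes parallel.
- jig_lever (a joint): Angle of the red lever, rad. 0.62: open, as at the start, grip leaning to the robot, clamp foot raised. About 0 (-0.02): shut, foot on the strip; -0.06 with no strip below. Falls as the grip swings up and towards the fence. An over-centre spring drives it away from 0.30: above, it springs back open; below 0.24 it snaps shut by itself and presses with about 5 N. Needs about 10 N at the grip's end.
- lever_tip (a point): Centre of the round end of the red grip (radius 10 mm), moving with the lever: it circles point lever_hinge at 105 mm in the jig's x-z plane. Open: 88 mm before the hinge, 58 mm above it (123 mm above the bench); shut: 38 mm before, 98 mm above. A finger pointing down can push its robot-side face towards the fence; the end climbs 40 mm along the finger unless the finger rises too.
- lever_hinge (a point): Middle of the lever's hinge pin (along the jig's y), fixed in the jig, 65 mm above the bench; axes as the jig's.
- wedge: Bystander: wooden wedge block, 28x45x28 mm, beside the jig's left end. Origin under its middle. Leave alone.
- glue: Bystander: white glue bottle with red cap, 54 mm across, 151 mm high, beside the jig's right end. Origin under its middle. Leave alone.
- pencil: Bystander: red pencil, 160 mm long, near the bench's front edge. Origin under its middle. Leave alone.
- mallet: Bystander: wooden mallet lying, 115x292x64 mm. Origin under its middle. Leave alone.
- tape: Bystander: yellow tape measure, 39x86x62 mm. Origin under its middle. Leave alone.
- cup: Bystander: grey mixing cup, 82 mm across, 112 mm high. Origin under its middle. Leave alone.
- screws: Bystander: shallow metal cup of screws, 78 mm across, 17 mm high. Origin under its middle. Leave alone.
- sander: Bystander: sanding block, 72x116x29 mm. Origin under its middle. Leave alone.

How it is judged:
On the way, in this order (a step that is already met when the one before it is completed fails the run):
1. the strip sits flush on the fence while the lever is still open (x of strip_mid in the frame of fence above -0.03 m and angle between the x axis of strip_mid and the x axis of fence, either way round below 0.02 rad and height (world z) of strip_mid below 0.0315 m and value of joint jig_lever above 0.5 rad), for 0.2 s.
2. the lever has snapped shut on the strip (x of strip_mid in the frame of fence above -0.03 m and angle between the x axis of strip_mid and the x axis of fence, either way round below 0.02 rad and height (world z) of strip_mid below 0.0315 m and value of joint jig_lever between -0.035 and 0.04 rad), for 0.2 s.
At the end, for the whole second after the job is handed in: The lever is shut on the strip and at rest (joint between -0.035 and 0.04 rad), and the strip lies flat on the base (centre below 31.5 mm), flush on the fence: centre at most 30 mm in front of the fence's face (27.5 mm is exact) and parallel to it within 0.02 rad (all of step 2 and velocity of joint jig_lever between -0.05 and 0.05 rad/s); the robot touches nothing.
It fails at once if the strip is lifted off the jig (centre more than 12 mm up) or tipped (over 0.15 rad) (height (world z) of strip_mid above 0.041 m or angle between strip_mid's own z axis and vertical above 0.15 rad).
It fails at once if a bystander is moved by more than 20 mm (distance of any of wedge, glue, pencil, mallet, tape, cup, screws, sander from where it was at the start of the episode above 0.02 m).
It also fails if it takes over 48 s, if anything falls off the work surface, if the arm or the gripper's body presses on something with over 40 N, if the wrist force passes 120 N, or if a joint passes its speed limit or range.

ROBOT

A 6-joint arm with a two-finger parallel gripper is mounted at the origin on a cart in front of the work surface, level with it; the furniture and walls round the work are solid. World frame = base frame: x ahead of the robot, y to its left, z up, the work surface at z = 0. Lengths are in m, angles in rad, forces in N, time in s.
With the tool pointing down it reaches from about 0.375 to 0.9 m from the base axis. Payload 3.1 kg.
Tool frame: the origin (TCP) lies between the finger pads; the fingertips stand 25 mm ahead of it and the grasp point (between the pads) lies 6 mm ahead of it; y points along the fingers, x is the direction in which the jaws open and shut, and the axes are right-handed (so a half turn about y gives the same grasp; the last joint's range is limited). The gripper opens to 87 mm and grips with 3 to 60 N. Pads are 19 mm wide; open, the fingers measure 117 mm over their backs; the gripper's body (75 mm by 190 mm) begins 51 mm behind the grasp point.
Start: joints at [-0.178, 0.527, 1.433, -0, 1.181, -0.178], TCP at [0.625, 0, 0.248] pointing down, gripper open.
Joint ranges: [-3.08, 3.08], [-0.75, 2.2], [0.22, 2.44], [-1.43, 4.57], [0, 2.65], [-2.85, 2.85]. Speed limits (rad/s): [2.79, 2.79, 3.14, 3.14, 3.14, 3.14].

INTERFACE

Orientations are given as a unit quaternion [x, y, z, w].
In Python, from rig import robot gives the robot as it stands.
- The arm moves only by the tool carry_out, never from a script. Its argument "moves" is a list of rows, each a list of 7 numbers: the opening, from 0 (shut) to 1 (fully open), then the shift along the tool's x, y, z in cm, then the turn, a rotation vector about the tool's x, y, z in rad. In form: [[grip, x, y, z, rx, ry, rz], ...]. A call has 1 to 20 rows; each row is the pose to reach, as a shift and turn from the pose commanded when the call began, along the tool's axes at that moment; what a row does not reach only later rows make up. A row lasts 1/10 s, in which the tool goes at most 50 mm and 8.59 degrees, less where a joint would pass 70% of its speed; a pose out of reach is approached as far as the arm can. A call with a gripper value outside its range is refused whole. The fingers move at their own pace and stop on an object; "force" is the grip in N (left out, the last holds). Time passes only in rows, so rows that repeat a pose let the fingers close. It gives the time, the measured TCP pose, the force and the opening at its end, in the units of the state.
- robot.get_obs(): the state, without advancing time (a new reading comes with each control period).
- robot.camera(name): name is "scene" or "side" or "wrist"; returns the picture (420x560x3 uint8, red, green, blue); there is no depth.
- robot.camera_params(name): a dict with "fx", "fy", "cx", "cy" (pixels), "extrinsics" (4x4, takes a point from camera to world coordinates); the wrist camera has in their place "mount" (4x4, takes a point from camera to tool coordinates, whose origin is the TCP and whose axes are the tool frame's). Camera axes: x right, y down, z forward; pixel columns grow to the right and rows downward; lengths in m; the calibration is good to about 2 mm. The wrist camera is an equidistant fisheye: a pixel r from the principal point sees the ray r / f radians off the axis. A picture is of the moment at which its call begins: read the wrist's pose just before it. camera_params takes no time and is no camera call.
- robot.hand_in(): hands the job in, once; it reports no verdict.
The state is a dict: "time": time; "q": joint angles; "joint_velocities": joint speeds; "joint_torque": joint torques, N m; "position": TCP position; "tool_rot": TCP orientation; "ft_force": force on the tool from outside, world axes, zero at the start; "moment": the same for the moment, N m; "grip_width": finger opening in m.
Only numpy, scipy, OpenCV 4.12 (cv2) and the standard library are available. Lean on these libraries where they do the work, as an engineer would, in place of code of your own. Each camera call takes 0.05 s, during which the arm holds its last target.

## Working session

There is one attempt and no reset: what is moved stays moved. The work goes in short steps, Python scripts to look and compute and a tool call to move; the robot and the scene stay as the last step left them, time stands still between calls to the robot, and variables do not carry over. Pictures are saved under pics/ and viewed, and the job is handed in when it is done.

Besides the shell and the picture viewer there is one more tool, called as name(argument=value, ...), one argument or row to a line, values as JSON. carry_out: Moves the arm, as the interface text tells. Its arguments: {"type":"object","properties":{"moves":{"type":"array"},"force":{"type":"number"}},"required":["moves"]}

```bash
mkdir -p pics; ls; python3 - <<'E'
from rig import robot
import cv2,json
o=robot.get_obs();print({k:o[k] for k in('time','position','tool_rot','grip_width','ft_force')})
for n in('scene','side','wrist'):
    p=robot.camera_params(n);print(n,p)
    cv2.imwrite(f'pics/{n}0.png',robot.camera(n)[:,:,::-1])
E
```

```text
pics
{'time': 0.0, 'position': array([6.24320786e-01, 1.80111095e-04, 2.46574781e-01]), 'tool_rot': array([-0.7069692 ,  0.00074224,  0.00076582,  0.70724353]), 'grip_width': 0.0868704261076038, 'ft_force': array([ 0.18515743, -0.24306177, -0.43785525])}
scene {'fx': 524.7171161049343, 'fy': 524.7171161049343, 'cx': 282.9754163174941, 'cy': 216.49875137138878, 'extrinsics': array([[ 0.73131279, -0.52027563,  0.44101573, -0.15202517],
       [-0.68193512, -0.56923169,  0.45928181, -0.79437969],
       [ 0.012087  , -0.63662278, -0.77108063,  1.37289301],
       [ 0.        ,  0.        ,  0.        ,  1.        ]])}
side {'fx': 504.2796547048714, 'fy': 504.2796547048714, 'cx': 289.3719006758428, 'cy': 209.15887043163747, 'extrinsics': array([[-0.95014304, -0.1673208 ,  0.26311967,  0.15865793],
       [-0.31176296,  0.52508957, -0.79188686,  1.15309692],
       [-0.00566225, -0.83443676, -0.55107462,  0.97085502],
       [ 0.        ,  0.        ,  0.        ,  1.        ]])}
wrist {'fx': 325.19226210127806, 'fy': 325.19226210127806, 'cx': 280.03233824997085, 'cy': 208.5063291829793, 'mount': array([[ 9.99999780e-01, -5.39939709e-04, -3.86341029e-04,
        -1.38449924e-04],
       [ 2.02902848e-04, -3.05524813e-01,  9.52184093e-01,
        -1.37709235e-01],
       [-6.32158773e-04, -9.52183962e-01, -3.05524636e-01,
         8.36453687e-02],
       [ 0.00000000e+00,  0.00000000e+00,  0.00000000e+00,
         1.00000000e+00]])}
```

View pics/scene0.png

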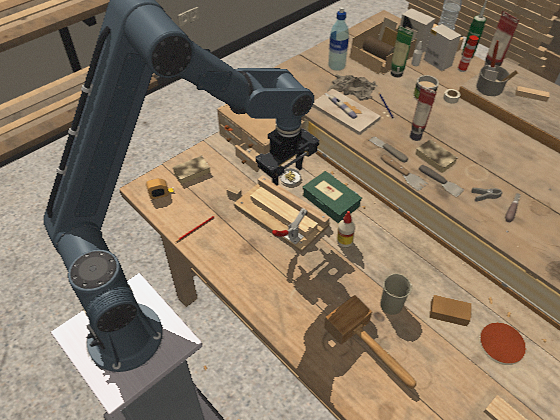

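View pics/side0.png

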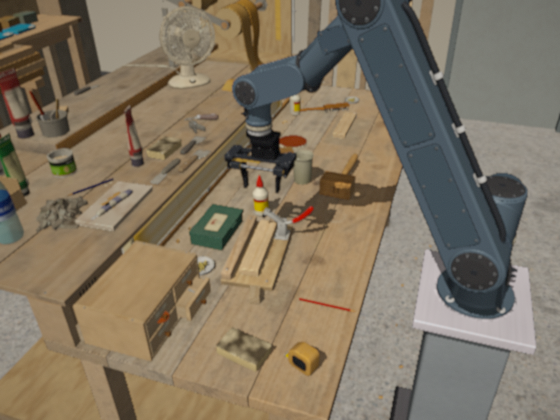

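View pics/wrist0.png

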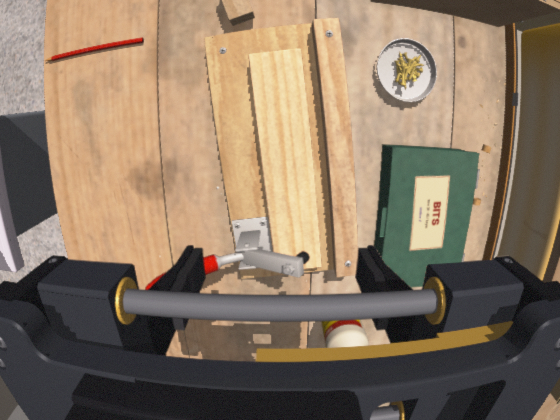

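The wrist view shows the jig clearly: base, strip at about (290,150), fence at about (335,150), and lever at about (270,260). I'll enlarge it to get the corners.

```bash
cat > h.py <<'E'
import numpy as np,cv2
from rig import robot
from scipy.spatial.transform import Rotation as R
def wray(uv,pos,quat):
    p=robot.camera_params('wrist');d=np.array([(uv[0]-p['cx']),(uv[1]-p['cy'])])
    r=np.hypot(*d);th=r/p['fx'];v=np.array([*(d/max(r,1e-9)*np.sin(th)),np.cos(th)])
    M=p['mount'];Q=R.from_quat(quat).as_matrix()
    return pos+Q@M[:3,3],Q@(M[:3,:3]@v)
def pray(n,uv):
    p=robot.camera_params(n);E=p['extrinsics']
    v=np.array([(uv[0]-p['cx'])/p['fx'],(uv[1]-p['cy'])/p['fy'],1]);v/=np.linalg.norm(v)
    return E[:3,3],E[:3,:3]@v
def plane(ray,z):
    o,d=ray;return o+d*(z-o[2])/d[2]
def tri(r1,r2):
    A=[];b=[]
    P=[np.eye(3)-np.outer(d,d) for _,d in(r1,r2)]
    return np.linalg.solve(P[0]+P[1],P[0]@r1[0]+P[1]@r2[0])
E
python3 - <<'E'
import cv2
a=cv2.imread('pics/wrist0.png')
cv2.imwrite('pics/w0a.png',cv2.resize(a[5:155,190:370],None,fx=4.2,fy=4,interpolation=cv2.INTER_CUBIC)[:600])
cv2.imwrite('pics/w0b.png',cv2.resize(a[150:300,190:370],None,fx=4,fy=4,interpolation=cv2.INTER_CUBIC))
a=cv2.imread('pics/side0.png')
cv2.imwrite('pics/s0a.png',cv2.resize(a[190:310,205:335],None,fx=5,fy=5,interpolation=cv2.INTER_CUBIC))
E
```

```text
(no output)
```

View pics/w0a.png

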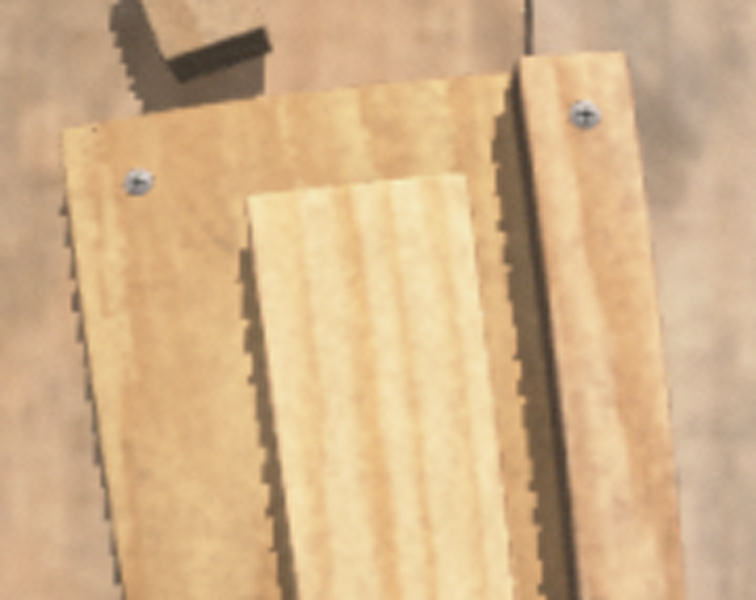

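View pics/w0b.png

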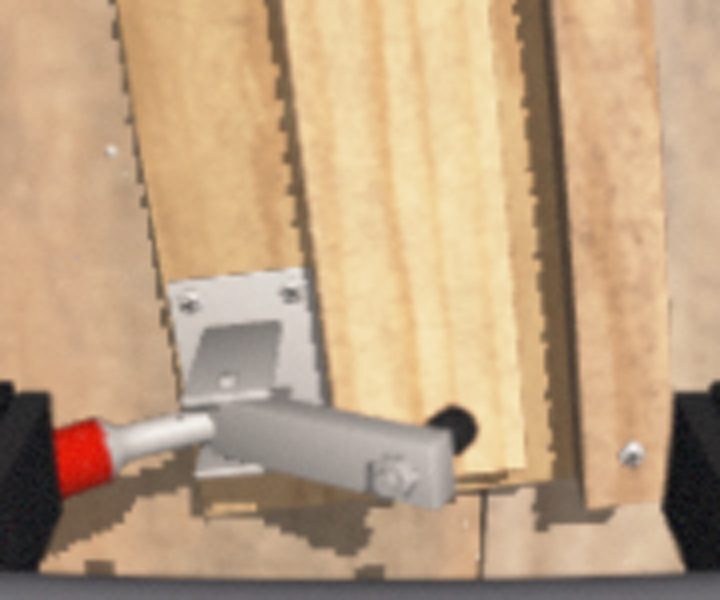

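View pics/s0a.png

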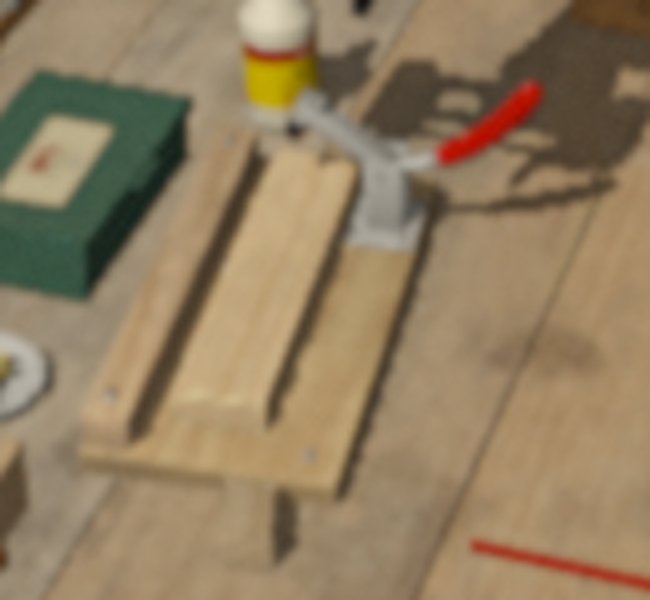

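```bash
python3 - <<'E'
from h import *
P=np.array([.62432,.00018,.24657]);Q=np.array([-0.7069692,0.00074224,0.00076582,0.70724353])
def W(u,v,z):return plane(wray((u,v),P,Q),z)
def s(n,p):print(n,np.round(p*1000,1))
ffl=W(314,19.5,.043);fbl=W(339,18,.043);ffn=W(336.3,277,.043);fbn=W(356,277,.043)
for n,p in dict(ffl=ffl,fbl=fbl,ffn=ffn,fbn=fbn,base_fl=W(205.2,37,.018),sfl=W(249.3,54.2,.04),sbl=W(301,48.8,.04),sbn=W(320.75,267,.04),sf1=W(260.75,150,.04),sf2=W(272.5,250,.04)).items():s(n,p)
for a,b in((ffl,ffn),(fbl,fbn),(W(301,48.8,.04),W(320.75,267,.04)),(W(249.3,54.2,.04),W(272.5,250,.04))):
    d=a-b;print(np.linalg.norm(d),'angle',np.arctan2(-d[0],d[1]))
yaw=np.arctan2(-(ffl-ffn)[0],(ffl-ffn)[1]);ex=np.array([np.cos(yaw),np.sin(yaw),0]);ey=np.array([-ex[1],ex[0],0])
mid=(ffl+ffn)/2; s('fencemid',mid); org=mid-ex*.057;org[2]=0;s('jig',org)
for n,p in(('sbl',W(301,48.8,.04)),('sbn',W(320.75,267,.04)),('sfl',W(249.3,54.2,.04)),('basefl',W(205.2,37,.018))):
    d=p-org;print(n,d@ex*1e3,d@ey*1e3)
hinge=org+ey*-.095
# tip via side+scene; side crop tip ~ (530,95)
r=pray('side',(205+530/5,190+95/5));
s('tip side z123',plane(r,.123))
d=plane(r,.123)-org;print(d@ex,d@ey)
E
python3 - <<'E'
import cv2
a=cv2.imread('pics/scene0.png')
cv2.imwrite('pics/sc0a.png',cv2.resize(a[170:270,220:360],None,fx=5.5,fy=5.5,interpolation=cv2.INTER_CUBIC))
E
```

```text
ffl [658.8 179.3  43. ]
fbl [685.1 182.5  43. ]
ffn [ 691.9 -112.9   43. ]
fbn [ 716.6 -113.7   43. ]
base_fl [539.8 168.2  18. ]
sfl [591.8 141.4  40. ]
sbl [645.4 147.   40. ]
sbn [ 672.4 -100.3   40. ]
sf1 [603.1  38.8  40. ]
sf2 [614.8 -77.4  40. ]
0.29407700960754307 angle 0.11262183866584116
0.29784836935610437 angle 0.10604852480272434
0.24871992658835843 angle 0.10881263816127304
0.21997628022933866 angle 0.10449013805786463
fencemid [675.3  33.2  43. ]
jig [618.7  26.8   0. ]
sbl 40.05234925295535 116.41692374688327
sbn 39.10492747428572 -132.30119837953455
sfl -13.796542025769448 116.88205295604429
basefl -62.49184922325718 149.35216783979814
tip side z123 [500.9 -86.1 123. ]
-0.1297597272583058 -0.09898997049445321
```

View pics/sc0a.png

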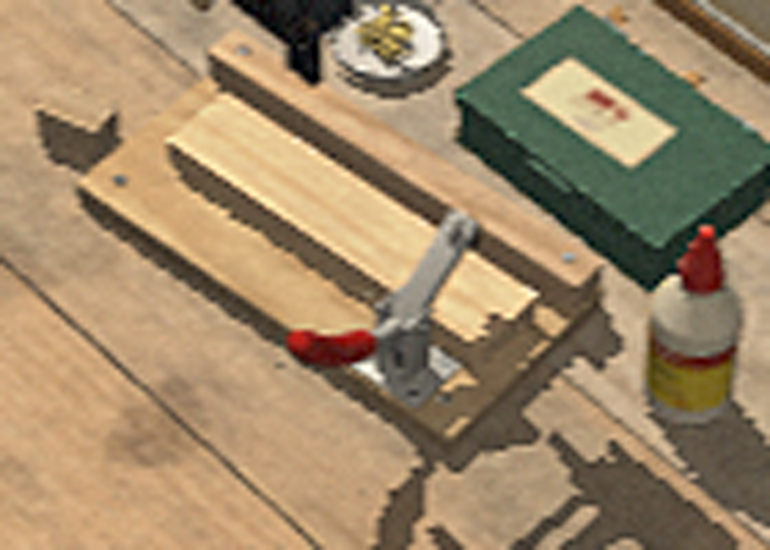

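Estimates agree: the jig is at about (619, 27) mm with yaw 0.108, and the strip sits about 17 mm off the fence and nearly parallel. I'll turn the jaws along the fence and hover in front of the strip.

carry_out(
  moves=[
    [1,-0.6,0,0.6,0,0.13,0],
    [1,-1.2,0,1.2,0,0.26,0],
    [1,-1.8,0,1.8,0,0.39,0],
    [1,-2.4,0,2.4,0,0.52,0],
    [1,-3,0,3,0,0.65,0],
    [1,-3.6,0,3.6,0,0.78,0],
    [1,-4.2,0,4.2,0,0.91,0],
    [1,-4.8,0,4.8,0,1.04,0],
    [1,-5.1,0,5.2,0,1.17,0],
    [1,-5.1,1,5.2,0,1.3,0],
    [1,-5.1,3,5.2,0,1.43,0],
    [1,-5.1,5,5.2,0,1.463,0],
    [1,-5.1,7,5.2,0,1.463,0],
    [1,-5.1,9,5.2,0,1.463,0],
    [1,-5.1,10.8,5.2,0,1.463,0],
    [1,-5.1,10.8,5.2,0,1.463,0],
    [1,-5.1,10.8,5.2,0,1.463,0],
  ],
)

```text
time: 1.85
position: [0.5739, 0.052, 0.1394]
tool_rot: [0.526, -0.473, 0.472, -0.526]
ft_force: [0.1, 0.7, 1.0]
grip_width: 0.087
```

```bash
python3 - <<'E'
from h import *
o=robot.get_obs();print(o['time'],o['position'],o['tool_rot'].tolist(),o['ft_force'])
print(R.from_quat(o['tool_rot']).as_matrix().round(4))
a=robot.camera('wrist')[:,:,::-1];cv2.imwrite('pics/w1.png',a)
E
```

```text
1.85 [0.57390299 0.05204098 0.13940251] [0.5263778961653789, -0.4725815855286437, 0.47209605818396766, -0.5260401765026149] [0.11011639 0.73797487 1.03189205]
[[ 1.076e-01 -8.000e-04  9.942e-01]
 [-9.942e-01  1.000e-04  1.076e-01]
 [-2.000e-04 -1.000e+00 -8.000e-04]]
```

View pics/w1.png

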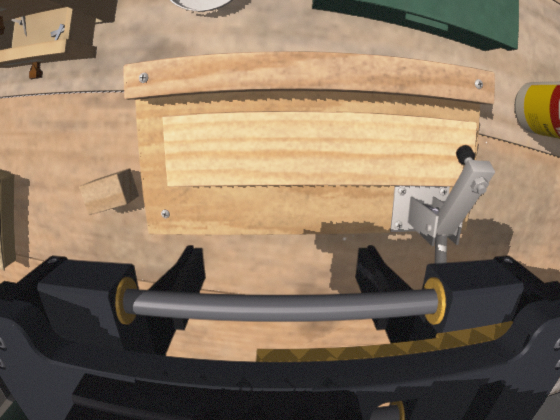

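Strip ends are at about (164,117)-(168,186) on the left and (478,123) on the right; the fence front edge runs (126,98) to (493,103). Re-measuring from this view.

```bash
python3 - <<'E'
from h import *
o=robot.get_obs();P,Q=o['position'],o['tool_rot']
a=cv2.imread('pics/w1.png');cv2.imwrite('pics/w1a.png',cv2.resize(a[45:245,110:310],None,fx=3.9,fy=3,interpolation=3));cv2.imwrite('pics/w1b.png',cv2.resize(a[45:245,310:510],None,fx=3.9,fy=3,interpolation=3))
def W(u,v,z):return plane(wray((u,v),P,Q),z)
for n,u,v,z in(('ffl',126,98,.043),('ffr',493,103,.043),('sbl',164,117,.04),('sbr',478,123,.04),('sfl',168,186,.04)):print(n,W(u,v,z)*1e3)
d=W(126,98,.043)-W(493,103,.043);print(np.linalg.norm(d),np.arctan2(-d[0],d[1]))
d=W(164,117,.04)-W(478,123,.04);print(np.linalg.norm(d),np.arctan2(-d[0],d[1]))
E
```

```text
ffl [658.99673436 178.59760253  43.        ]
ffr [ 693.15093046 -112.82430344   43.        ]
sbl [645.08086162 146.62575868  40.        ]
sbr [ 673.42060978 -102.09644962   40.        ]
sfl [591.53679849 141.26030523  40.        ]
0.2934164896326124 0.1166662385013117
0.25033153662259783 0.1134520852822158
```

View pics/w1a.png

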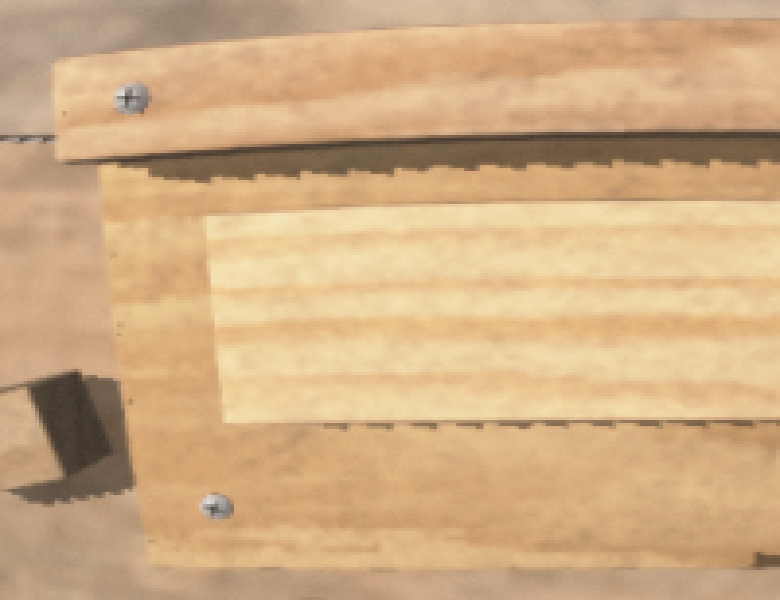

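View pics/w1b.png

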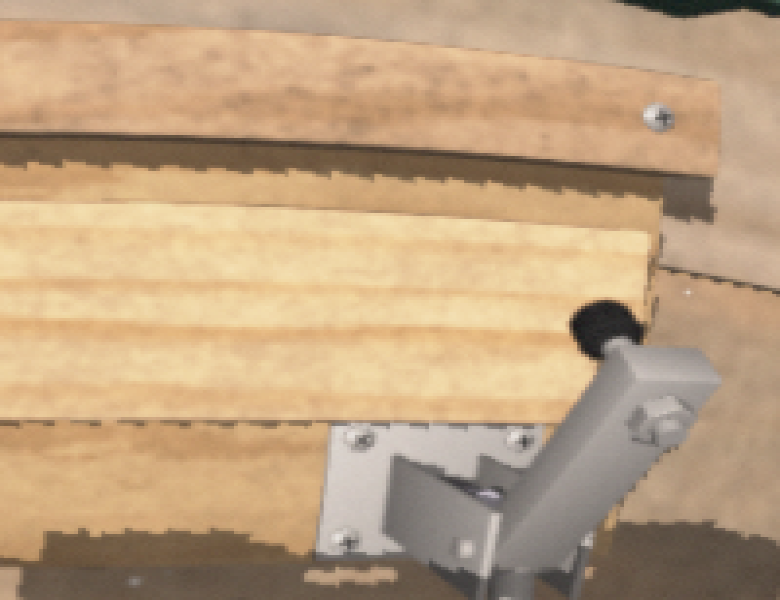

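carry_out(
  moves=[
    [1,0,1.5,0,0,-0.004,0],
    [1,0,3,0,0,-0.004,0],
    [1,0,4.5,0,0,-0.004,0],
    [1,0,6,0,0,-0.004,0],
    [1,0,7.5,0,0,-0.004,0],
    [1,0,8.5,0,0,-0.004,0],
    [1,0,8.9,0,0,-0.004,0],
    [1,0,8.9,0,0,-0.004,0],
    [1,0,8.9,0.5,0,-0.004,0],
    [1,0,8.9,1,0,-0.004,0],
    [1,0,8.9,1.3,0,-0.004,0],
    [1,0,8.9,1.6,0,-0.004,0],
    [1,0,8.9,1.8,0,-0.004,0],
    [1,0,8.9,2,0,-0.004,0],
    [1,0,8.9,2.2,0,-0.004,0],
    [1,0,8.9,2.4,0,-0.004,0],
    [1,0,8.9,2.6,0,-0.004,0],
    [1,0,8.9,2.8,0,-0.004,0],
    [1,0,8.9,2.9,0,-0.004,0],
    [1,0,8.9,2.9,0,-0.004,0],
  ],
)

```text
time: 3.9
position: [0.6033, 0.0551, 0.0505]
tool_rot: [-0.527, 0.471, -0.472, 0.527]
ft_force: [0.2, -0.5, -0.1]
grip_width: 0.0871
```

```bash
python3 - <<'E'
from h import *
o=robot.get_obs();print(o['time'],o['position'],o['tool_rot'].tolist(),o['ft_force'])
a=robot.camera('wrist')[:,:,::-1];cv2.imwrite('pics/w2.png',a)
E
```

```text
3.9 [0.60333706 0.05514724 0.05054834] [-0.5269391500166865, 0.47101304027009255, -0.4715386647706618, 0.5273832910716053] [ 0.20703101 -0.54649352 -0.14154765]
```

View pics/w2.png

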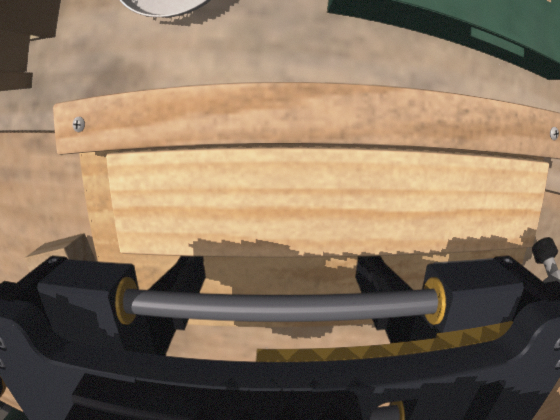

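The strip followed and its back edge at about (330,148) now nearly touches the fence shadow. Pushing on until the force rises.

carry_out(
  moves=[
    [1,0,0,0.1,0,0,0],
    [1,0,0,0.2,0,0,0],
    [1,0,0,0.3,0,0,0],
    [1,0,0,0.4,0,0,0],
    [1,0,0,0.4,0,0,0],
    [1,0,0,0.4,0,0,0],
  ],
)

```text
time: 4.55
position: [0.6054, 0.0555, 0.0504]
tool_rot: [0.528, -0.472, 0.47, -0.527]
ft_force: [-5.2, -2.2, 2.0]
grip_width: 0.0872
```

carry_out(
  moves=[
    [1,0,0,0.1,0,0,0],
    [1,0,0,0.2,0,0,0],
    [1,0,0,0.3,0,0,0],
    [1,0,0,0.4,0,0,0],
    [1,0,0,0.4,0,0,0],
    [1,0,0,0.4,0,0,0],
  ],
)

```text
time: 5.15
position: [0.6058, 0.0556, 0.0501]
tool_rot: [0.531, -0.473, 0.468, -0.525]
ft_force: [-10.8, -4.3, 7.0]
grip_width: 0.0871
```

```bash
python3 - <<'E'
from h import *
o=robot.get_obs();print(o['time'],o['position'],o['tool_rot'].tolist(),o['ft_force'],o['moment'])
a=robot.camera('wrist')[:,:,::-1];cv2.imwrite('pics/w3.png',a)
cv2.imwrite('pics/w3a.png',cv2.resize(a[75:275,40:300],None,fx=3,fy=3,interpolation=3));cv2.imwrite('pics/w3b.png',cv2.resize(a[75:275,300:560],None,fx=3,fy=3,interpolation=3))
E
```

```text
5.15 [0.60579381 0.05560522 0.05006582] [0.5305877138538087, -0.4734114322499523, 0.46788582128100237, -0.5248248774273562] [-10.81822733  -4.27644517   7.04462932] [-0.4196651   1.77367092  0.35882012]
```

View pics/w3a.png

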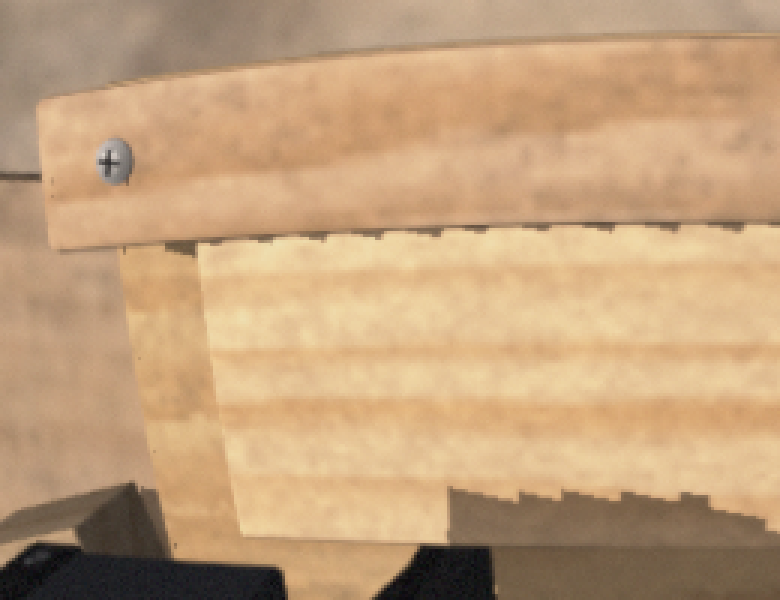

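View pics/w3b.png

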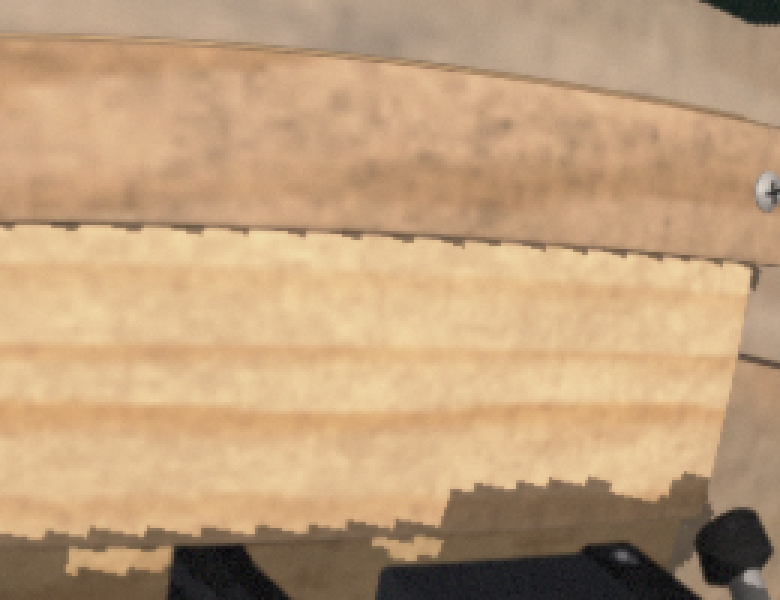

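Flush along its whole length: only a thin shadow line remains, (105,155) to (550,163). Next I back off, rise, close the fingers and move in front of the lever.

carry_out(
  moves=[
    [1,0,0,-0.4,0,0,0],
    [1,0,0,-0.8,0,0,0],
    [1,0,0,-1.4,0,0,0],
    [1,0,0,-2.4,0,0,0],
    [1,0,-1,-3,0,0,0],
    [1,0,-3,-3.4,0,0,0],
    [1,0,-5.5,-3.4,0,0,0],
    [1,0,-8,-3.4,0,0,0],
    [0.8,0,-10.5,-3.4,0,0,0],
    [0.6,0,-13,-3.4,0,0,0],
    [0.4,0,-15,-4.4,0,0,0],
    [0.2,0,-15,-6.4,0,0,0],
    [0,0,-15,-8.4,0,0,0],
    [0,0,-15,-10.5,0,0,0],
    [0,0,-15,-12.5,0,0,0],
    [0,0,-15,-14.5,0,0,0],
    [0,0,-15,-16.5,0,0,0],
    [0,0,-15,-16.5,0,0,0],
  ],
)

```text
time: 7.0
position: [0.4434, 0.038, 0.2009]
tool_rot: [0.528, -0.472, 0.471, -0.526]
ft_force: [-0.4, -0.5, 0.0]
grip_width: 0.0149
```

```bash
python3 - <<'E'
from h import *
o=robot.get_obs();print(o['time'],o['position'],o['tool_rot'].tolist(),o['ft_force'],o['grip_width'])
a=robot.camera('wrist')[:,:,::-1];cv2.imwrite('pics/w4.png',a)
E
```

```text
7.0 [0.44341638 0.03802041 0.20088552] [0.5275997043669312, -0.4723031234393475, 0.47050451410075356, -0.5264919883076826] [-0.37711674 -0.52205203  0.02699765] 0.014892617426114902
```

View pics/w4.png

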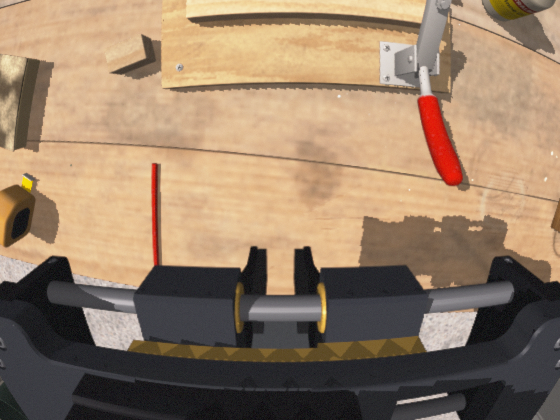

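Lever grip's end is at about (455,177). Working out its position.

```bash
python3 - <<'E'
from h import *
o=robot.get_obs();P,Q=o['position'],o['tool_rot']
a=cv2.imread('pics/w4.png').astype(int)
m=((a[:,:,2]>130)&(a[:,:,1]<80)&(a[:,:,0]<80));m[:,:350]=0
ys,xs=np.nonzero(m);print(xs.min(),xs.max(),ys.min(),ys.max(), xs[ys>ys.max()-8].mean())
M=R.from_quat(Q).as_matrix()
for v in((455,176),(456,180)):
    p=plane(wray(v,P,Q),.123);print(p,'tool shift cm',M.T@(p-P)*100)
    org=np.array([.6187,.0268,0]);ex=np.array([np.cos(.112),np.sin(.112),0]);ey=np.array([-ex[1],ex[0],0]);print((p-org)@ex,(p-org)@ey,'tcp',(P-org)@ex,(P-org)@ey)
    print(tri(wray(v,P,Q),pray('side',(310.5,209))))
E
```

```text
418 462 96 185 452.2
[ 0.50091703 -0.08893741  0.123     ] tool shift cm [13.19870976  7.81853594  4.04713692]
-0.12998051385126505 -0.10184813390483935 tcp -0.17040632344268156 0.03017015064171675
[ 0.5018996  -0.08850688  0.1220683 ]
[ 0.49804124 -0.09062601  0.123     ] tool shift cm [13.33460182  7.81832347  3.74259039]
-0.13302701150883084 -0.10320474018981737 tcp -0.17040632344268156 0.03017015064171675
[ 0.5004497  -0.08805898  0.12356689]
```

carry_out(
  moves=[
    [0,2,0,0,0,0,0],
    [0,4.5,0,0,0,0,0],
    [0,7,0,0,0,0,0],
    [0,9.5,0,0,0,0,0],
    [0,11.5,0,0,0,0,0],
    [0,12.9,0,0,0,0,0],
    [0,12.9,2,0,0,0,0],
    [0,12.9,4,0,0,0,0],
    [0,12.9,6,0,0,0,0],
    [0,12.9,6.6,0,0,0,0],
    [0,12.9,6.6,0,0,0,0],
    [0,12.9,6.6,0,0,0,0],
  ],
)

```text
time: 8.25
position: [0.462, -0.0907, 0.1351]
tool_rot: [-0.527, 0.471, -0.472, 0.527]
ft_force: [0.6, -0.1, 0.3]
grip_width: 0.0003
```

```bash
python3 - <<'E'
from h import *
o=robot.get_obs();print(o['time'],o['position'],o['ft_force'],o['grip_width'])
a=robot.camera('wrist')[:,:,::-1];cv2.imwrite('pics/w5.png',a)
b=robot.camera('side')[:,:,::-1];cv2.imwrite('pics/s5.png',cv2.resize(b[130:290,210:370],None,fx=3.5,fy=3.5,interpolation=3))
E
```

```text
8.25 [ 0.46199458 -0.09073575  0.13508117] [ 0.61558714 -0.14656803  0.27980674] 0.0003292714672804867
```

View pics/w5.png

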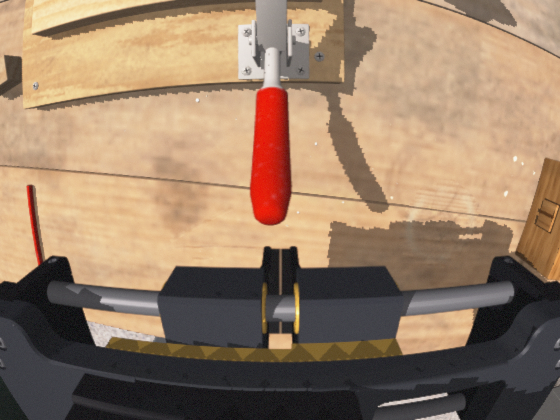

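View pics/s5.png

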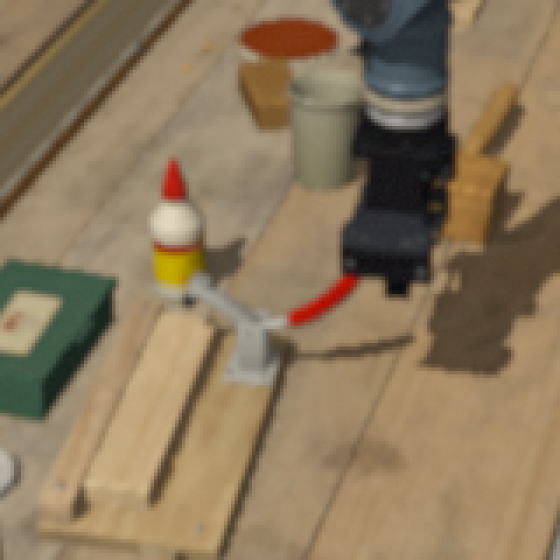

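carry_out(
  moves=[
    [0,-0.3,0,0.5,0,0,0],
    [0,-0.3,0,1,0,0,0],
    [0,-0.3,0,1.5,0,0,0],
    [0,-0.3,0,1.9,0,0,0],
    [0,-0.3,0,2.2,0,0,0],
    [0,-0.3,-0.2,2.5,0,0,0],
    [0,-0.3,-0.5,2.8,0,0,0],
    [0,-0.3,-0.7,3.1,0,0,0],
    [0,-0.3,-1,3.4,0,0,0],
    [0,-0.3,-1.2,3.7,0,0,0],
    [0,-0.3,-1.4,4,0,0,0],
    [0,-0.3,-1.6,4.3,0,0,0],
    [0,-0.3,-1.8,4.6,0,0,0],
    [0,-0.3,-2,4.9,0,0,0],
  ],
)

```text
time: 9.75
position: [0.5059, -0.0812, 0.1545]
tool_rot: [0.528, -0.474, 0.469, -0.526]
ft_force: [-3.7, 0.7, 3.1]
grip_width: 0.0002
```

```bash
python3 - <<'E'
from h import *
o=robot.get_obs();print(o['time'],o['position'],o['ft_force'],o['grip_width'])
a=robot.camera('wrist')[:,:,::-1];cv2.imwrite('pics/w6.png',a)
b=robot.camera('side')[:,:,::-1];cv2.imwrite('pics/s6.png',cv2.resize(b[130:290,210:370],None,fx=3.5,fy=3.5,interpolation=3))
E
```

```text
9.75 [ 0.50587239 -0.08118819  0.15451358] [-3.67988711  0.65484135  3.13523116] 0.0002216506619595174
```

View pics/w6.png

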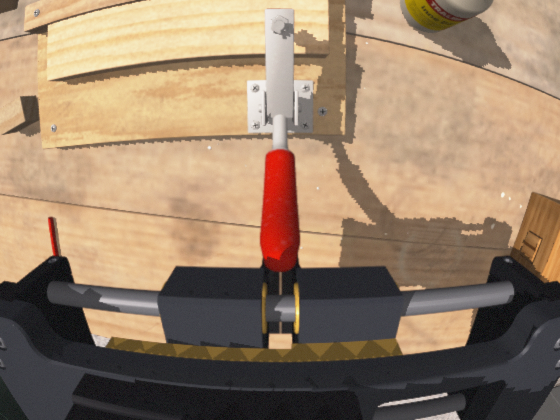

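View pics/s6.png

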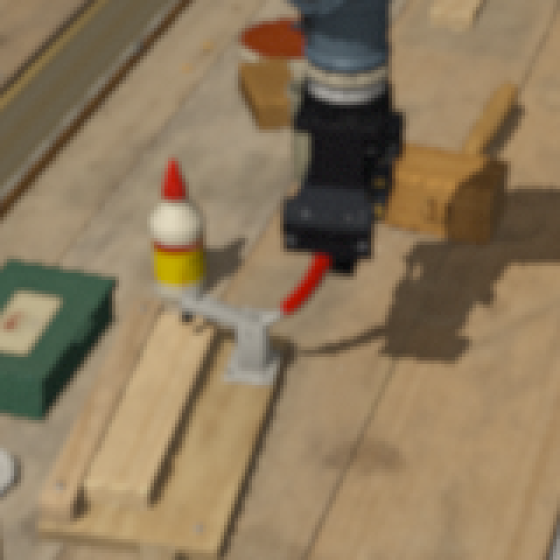

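The grip's end at about (280,255) sits on the fingers and the lever is rising as planned. Pushing on past centre.

carry_out(
  moves=[
    [0,0,-0.2,0.3,0,0,0],
    [0,0,-0.4,0.6,0,0,0],
    [0,0,-0.5,0.9,0,0,0],
    [0,0,-0.6,1.2,0,0,0],
    [0,0,-0.7,1.5,0,0,0],
    [0,0,-0.7,1.7,0,0,0],
    [0,0,-0.7,1.7,0,0,0],
  ],
)

```text
time: 10.55
position: [0.5269, -0.0803, 0.1615]
tool_rot: [-0.527, 0.471, -0.471, 0.527]
ft_force: [0.5, -0.0, -0.8]
grip_width: 0.0002
```

```bash
python3 - <<'E'
from h import *
o=robot.get_obs();print(o['time'],o['position'],o['ft_force'],o['grip_width'])
a=robot.camera('wrist')[:,:,::-1];cv2.imwrite('pics/w7.png',a)
b=robot.camera('side')[:,:,::-1];cv2.imwrite('pics/s7.png',cv2.resize(b[130:290,210:370],None,fx=3.5,fy=3.5,interpolation=3))
E
```

```text
10.55 [ 0.52687642 -0.08025343  0.16154337] [ 0.45821215 -0.02068522 -0.84917833] 0.00020118088247613478
```

View pics/w7.png

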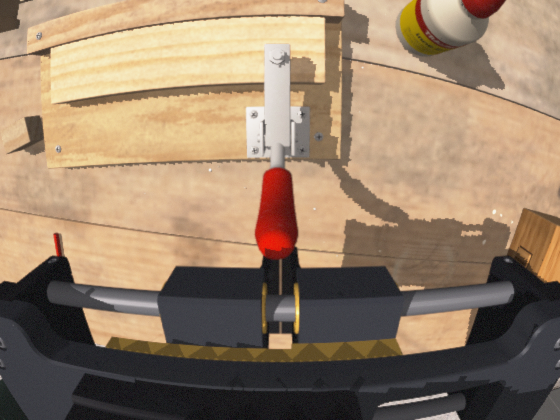

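View pics/s7.png

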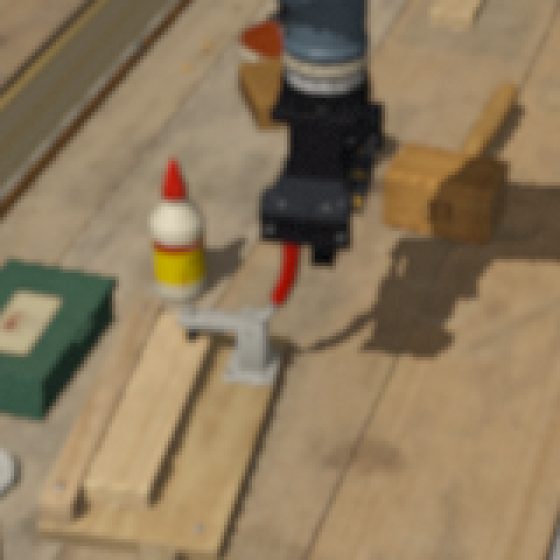

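The lever has snapped shut: the foot is on the strip, the fingers carry no force and the grip stands clear of them. Backing off, then checking.

carry_out(
  moves=[
    [0,0,0,-1,0,0,0],
    [0,0,0,-2.5,0,0,0],
    [0,0,0,-4,0,0,0],
    [0,0,0,-5.5,0,0,0],
    [0,0,-2,-6,0,0,0],
    [0,0,-5,-6,0,0,0],
    [0,0,-8,-6,0,0,0],
    [0,-4,-8,-4,0,0,0],
    [0,-8,-8,-2,0,0,0],
    [0,-12,-8,0,0,0,0],
    [0,-12,-8,0,0,0,0],
    [0,-12,-8,0,0,0,0],
  ],
)

```text
time: 11.85
position: [0.5121, 0.0398, 0.2413]
tool_rot: [0.528, -0.471, 0.47, -0.527]
ft_force: [-0.5, 0.2, 1.0]
grip_width: 0.0006
```

```bash
python3 - <<'E'
from h import *
o=robot.get_obs();print(o['time'],o['position'],o['ft_force'])
a=robot.camera('wrist')[:,:,::-1];cv2.imwrite('pics/w8.png',a)
np.save('p8.npy',np.r_[o['position'],o['tool_rot']])
cv2.imwrite('pics/w8a.png',cv2.resize(a[0:200,80:480],None,fx=2,fy=2,interpolation=3))
b=robot.camera('side')[:,:,::-1];cv2.imwrite('pics/s8.png',cv2.resize(b[190:310,205:335],None,fx=5,fy=5,interpolation=3))
E
```

```text
11.85 [0.51207657 0.03978914 0.24127271] [-0.45499047  0.18401779  0.99531453]
```

View pics/w8a.png

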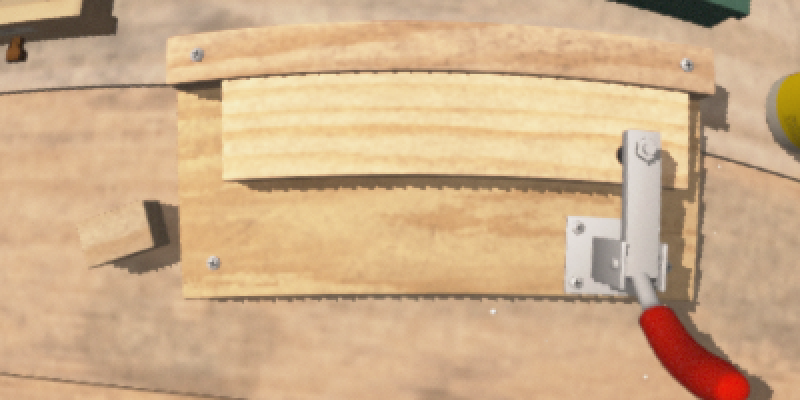

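View pics/s8.png

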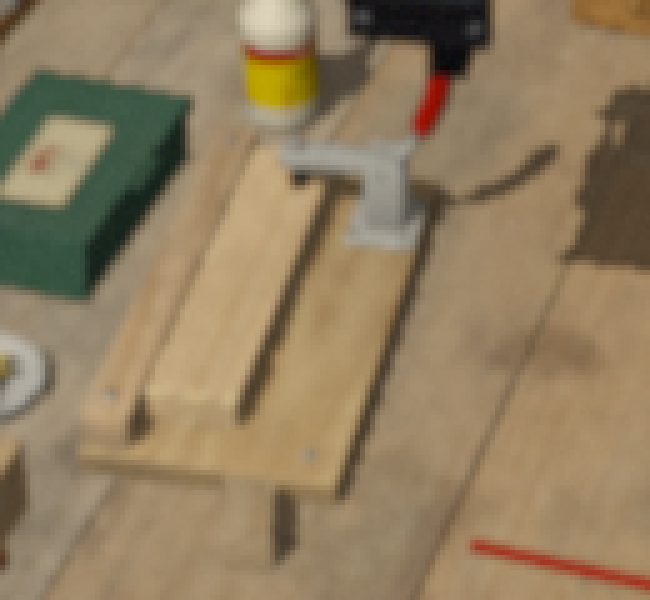

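```bash
python3 - <<'E'
from h import *
r=np.load('p8.npy');P,Q=r[:3],r[3:]
W=lambda u,v,z:plane(wray((80+u/2,v/2),P,Q),z)
f=[W(168,85,.043),W(713,95,.043)];s=[W(223,80,.04),W(687,92,.04)]; sf=[W(226,181,.04),W(500,181,.04)]
def ang(a):d=a[0]-a[1];return np.arctan2(-d[0],d[1])
y=ang(f);ex=np.array([np.cos(y),np.sin(y),0]);ey=np.array([-ex[1],ex[0],0])
print('yaw',y,'back',ang(s),'front',ang(sf),'gap mm',[(p-f[0])@ex*1e3 for p in s],'front edge',[(p-f[0])@ex*1e3 for p in sf])
org=sum(f)/2-ex*.057;t=W(730,383,.163)-org;print('tip',t@ex,t@ey)
E
```

```text
yaw 0.11723863925440219 back 0.11712890016168502 front 0.09983014239871806 gap mm [np.float64(0.07731737714373327), np.float64(0.0500911745088331)] front edge [np.float64(-55.01148742613136), np.float64(-57.48849082078018)]
tip -0.07518752764010028 -0.09913579464440873
```

Back edge gives a 0 mm gap and equal angles, but my coarse front-edge picks disagree (2.5 mm). I'll zoom to settle it.

```bash
python3 - <<'E'
import cv2
a=cv2.imread('pics/w8.png')
cv2.imwrite('pics/w8b.png',cv2.resize(a[30:100,180:380],None,fx=4,fy=8,interpolation=cv2.INTER_CUBIC))
E
```

```text
(no output)
```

View pics/w8b.png

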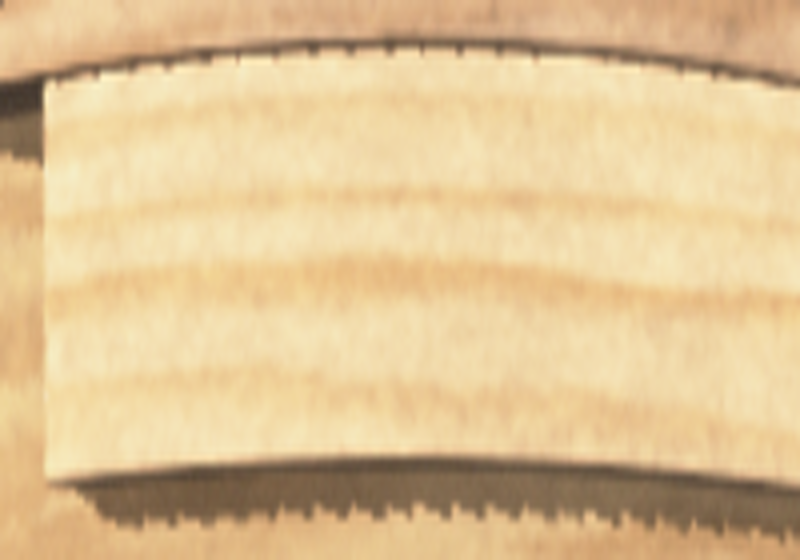

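The zoom shows a uniform hairline at the fence. The front edge at u=330 is at v=88.5 rather than my 90.5, which accounts for the 2 mm difference.

```bash
python3 -c "
from rig import robot
print(robot.hand_in())"
```

```text
the job is handed in; nothing more can be done
None
```

I pushed the strip flush against the fence with both open fingertips, then pushed the red lever over its centre with the closed fingers until it snapped shut. I backed the arm clear and handed the job in at about 12 s of the 48 s allowed.

**Strip:** in the last wrist view, the gap between strip and fence was about 0.1 mm at both ends. The two edges were parallel to within 1 mrad.

**Lever:** the end of the grip measured 75 mm before the jig's middle, against about 78 mm expected when shut. The clamp foot was down on the strip. I checked this from the pictures only, as there is no joint reading for the lever.

**Disagreement:** my first coarse reading of the strip's front edge suggested it was about 17 mrad askew. A zoomed view showed I had picked that point 2 pixels off. With the corrected pixel the front edge looked consistent with flush, though I did not recompute its angle.

**Arm and other items:** I saw no contact force on the arm after it retreated. I moved none of the other items on purpose and noticed none out of place, but did not measure their positions.

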